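Return the hex key set through the flap of the tool chute

ROBOT

A 6-joint arm with a two-finger parallel gripper is mounted at the origin on a cart in front of the work surface, level with it; the furniture and walls round the work are solid. World frame = base frame: x ahead of the robot, y to its left, z up, the work surface at z = 0. Lengths are in m, angles in degrees, forces in N, time in s.
With the tool pointing down it reaches from about 0.35 to 0.875 m from the base axis. Payload 4.2 kg.
Tool frame: the origin (TCP) lies on the centre line of the jaws, within the pads' length; the fingertips stand 25 mm ahead of it and the grasp point (between the pads) lies 6 mm ahead of it; z points along the fingers, y is the line along which they close (so a half turn about z gives the same grasp; the last joint's range is limited). The gripper opens to 87 mm and grips with 3 to 60 N. Pads are 19 mm wide; open, the fingers measure 117 mm over their backs; the gripper's body (75 mm by 190 mm) begins 51 mm behind the grasp point.
Start: joints at [83.457, 22.042, 0.453, 0, -68.411, -14.817], TCP at [0.228, 0.582, 0.248] pointing down, gripper open.
Joint ranges: [-179.83, 179.83], [-69.29, 118.12], [-61.27, 80.66], [-181.25, 117.63], [-171.15, -9.14], [-177.46, 177.46]. Speed limits (degrees/s): [159.86, 159.86, 180, 180, 180, 180].

INTERFACE

Orientations are given as a 3x3 rotation matrix whose columns are the frame's x, y, z axes.
In Python, from station import r gives the robot as it stands.
- The arm moves only by the tool move_arm, never from a script. Its argument "series" is a list of rows, each an object with "grip": the opening, from 0 (shut) to 1 (fully open); "xyz": the shift along the tool's x, y, z in mm, a list of three; "angular": the turn, a rotation vector about the tool's x, y, z in rad, a list of three. A call has 1 to 10 rows; each row is the pose to reach, as a shift and turn from the pose commanded when the call began, along the tool's axes at that moment; what a row does not reach only later rows make up. A row lasts 1/10 s, in which the tool goes at most 50 mm and 8.59 degrees, less where a joint would pass 70% of its speed; a pose out of reach is approached as far as the arm can. A call with a gripper value outside its range is refused whole. The fingers move at their own pace and stop on an object; the grip force is fixed at half the most. Time passes only in rows, so rows that repeat a pose let the fingers close. It gives the time, the measured TCP pose, the force, the opening and the grip force at its end, in the units of the state.
- r.sense(): the state, without advancing time (a new reading comes with each control period).
- r.capture(name): name is "scene" or "top" or "wrist"; returns a dict with "img" (480x640x3 uint8, red, green, blue), "camera_matrix" (3x3 intrinsics, pixels), "rvec" (rotation vector, rad) and "tvec" (3), from world to camera coordinates, as OpenCV has them; the wrist camera has in their place "hand_eye" (4x4, takes a point from camera to tool coordinates, whose origin is the TCP and whose axes are the flange's). Camera axes: x right, y down, z forward; pixel columns grow to the right and rows downward; lengths in m; the calibration is good to about 2 mm. A picture is of the moment at which its call begins: read the wrist's pose just before it. There is no depth.
- r.finish_job(): hands the job in; it is judged then, once.
The state is a dict: "time_s": time; "joints": joint angles; "joint_velocities": joint speeds; "effort": joint torques, N m; "tcp_pos": TCP position; "ee_rot": TCP orientation; "wrist_force": force on the tool from outside, world axes, zero at the start; "moment": the same for the moment, N m; "gripper_width": opening from 0.0 (shut) to 1.0 (fully open); "gripper_force": force on a finger pad.
Only numpy, scipy, OpenCV 4.12 (cv2) and the standard library are available. Lean on these libraries where they do the work, as an engineer would, in place of code of your own. Each camera call takes 0.05 s, during which the arm holds its last target. There are 200 camera calls.

TASK

Push the folded hex key set along the tool return chute with the fingertips, under the hanging flap, until it drops off the lip and lies flat in the bay behind; then draw the fingers back out so that the flap swings shut behind it. Only push it: do not pick it up or squeeze it, and leave the motors, the cutter and the screwdriver where they are.

Things in the scene. Friction and masses are not known exactly. Their poses are not given: they have to be found in the camera images.
- chute: Fixed bare-metal and grey tool chute on a blue mat. Origin: centre of its underside (4 mm above the bench) below the flap, mid-lane; x = direction of travel, z up; heights h are from this origin. Apron top h = 18 mm, x = -170 to +3. Lane 68 mm wide between rails (y = +-34 to +-40, tops h = 26, x = -150 to 0, flared at the mouth to x = -173). Hinge posts x = -11 to +11, y = +-52 to +-60, h = 74.
- flap (a joint): Steel flap (40 g), rad: 0 hangs shut, up to 1.4 as its lower edge swings to chute +x and up; opens that way only and falls shut by itself. Pin along chute y at x = 0, h = 66 mm. Blade 3 mm thick, 88 mm wide, h = 20 to 34 when shut. Arms at y = +-42 to +-53 mm carry it; above the blade the space between them is open, so upright fingers can follow the part through.
- flap_edge (a point): Middle of the flap's lower edge (h = 20 mm when shut, 46 mm from the pin).
- hex_keys: Folded hex key set, black flat bar 88 mm long (x axis), 23 wide, 10 high (13 with details), about 90 g, loose on the apron, roughly along the lane, at most 0.18 rad askew. Origin: centre of its underside. Pushed on its flat rear end, 4 to 10 mm above the apron, it slides, lifts the flap with its front end and drops into the bay once its rear end passes the lip.
- motor_red: Bystander: red brushless motor, 28 mm across, 32 mm high, standing on the mat beside the chute, on the side away from the robot. Origin at its foot's level, 17 mm from the middle of the bell.
- motor_dark: Bystander: dark brushless motor, 28 mm across, 32 mm high, standing on the bench behind the chute's closed end. Origin at its foot's level, 17 mm from the middle of the bell.
- cutter: Bystander: flush cutter with pale handles, 122 x 51 x 12 mm, lying on the bench. Origin at the centre of its underside.
- screwdriver: Bystander: small red-handled screwdriver, 144 x 15 x 16 mm, lying on the bench. Origin at the centre of its underside.
- lip (a point): Middle of the apron's end edge, chute x = +3 mm, h = 18 mm; behind it the floor steps down 14 mm into the bay.
- bay (a point): Centre of the bay's floor, chute x = +61.5 mm, h = 4 mm. The bay is 68 mm wide and runs from the lip to a back wall at x = +120 mm; walls h = 46 mm, a frosted clear hood (top h = 49) covers x = +84 to +124 mm.

How it is judged:
By the outcome, as a careful person would: the job done as asked, in the order asked, and still so for the second after the job is handed in, with the robot touching nothing.
It also fails if it takes over 35 s, if anything falls off the work surface, if the arm or the gripper's body presses on something with over 40 N, if the wrist force passes 120 N, or if a joint passes its speed limit or range.

## Working session

There is one attempt and no reset: what is moved stays moved. The work goes in short steps, Python scripts to look and compute and a tool call to move; the robot and the scene stay as the last step left them, time stands still between calls to the robot, and variables do not carry over. Pictures are saved under pics/ and viewed, at most 10 in all, crops included, and the job is handed in when it is done.

Besides the shell and the picture viewer there is one more tool, called after ">>>" in YAML: its name, and indented under it one key for each argument. move_arm: Moves the arm, as the interface text tells. Its arguments: {"type":"object","properties":{"series":{"type":"array"}},"required":["series"]}

```bash
mkdir -p pics
python3 - <<'E'
from station import r
import cv2,numpy as np,pickle
s=r.sense();print(s['time_s'],s['tcp_pos'],np.round(s['ee_rot'],3).tolist(),s['gripper_width'])
for n in("top","scene"):
    c=r.capture(n);cv2.imwrite(f'pics/{n}0.png',c['img'][:,:,::-1]);pickle.dump(c,open(f'{n}.pkl','wb'))
    R=cv2.Rodrigues(np.array(c['rvec']))[0];print(n,-R.T@np.array(c['tvec']).ravel(),c['camera_matrix'][0][0])
E
```

```text
0.0 [0.22741214 0.58158022 0.24644656] [[0.931, -0.364, -0.001], [-0.364, -0.931, -0.002], [0.0, 0.002, -1.0]] 0.9959294856882147
top [0.39171888 0.15767076 1.3330991 ] 624.5805030095913
scene [ 0.03914612 -0.38617831  0.5470361 ] 480.3337097086943
```

View pics/top0.png

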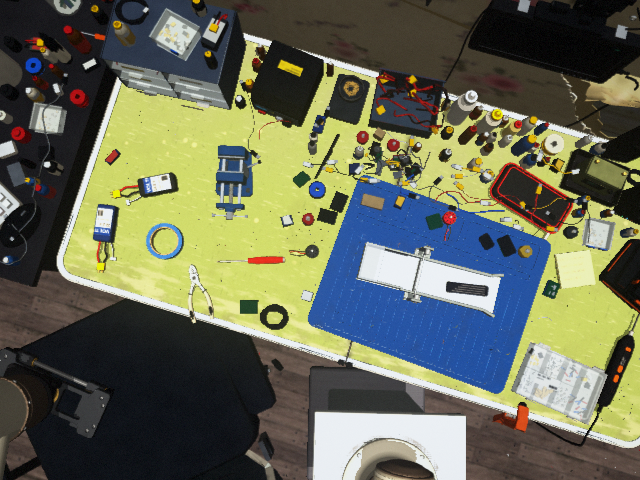

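View pics/scene0.png

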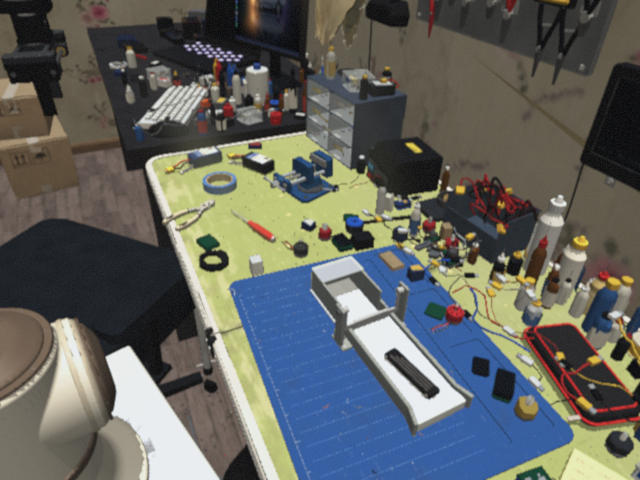

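Top view: the chute runs from its mouth (~(497,298)) to the bay (~(362,265)), with the flap posts at about (424,252) and (411,297). The black key set is at about (467,290). Next I'll enlarge it and measure with masks.

```bash
cat > h.py <<'E'
import cv2,numpy as np
def ray(c,uv,z):
    R=cv2.Rodrigues(np.array(c['rvec']))[0];t=np.array(c['tvec']).ravel()
    o=-R.T@t;p=cv2.undistortPoints(np.array(uv,float).reshape(-1,1,2),np.array(c['camera_matrix']),None).reshape(-1,2)
    d=np.c_[p,np.ones(len(p))]@R
    return o+d*((z-o[2])/d[:,2])[:,None]
E
python3 - <<'E'
import pickle,cv2,numpy as np
from h import ray
c=pickle.load(open('top.pkl','rb'));im=c['img']
hsv=cv2.cvtColor(im,cv2.COLOR_RGB2HSV)
x0,y0,x1,y1=340,230,520,330
k=((hsv[...,2]<75)).astype(np.uint8)
k[:, :440]=0;k[:,495:]=0;k[:275]=0;k[:0]=0;k[305:]=0
for q in cv2.findContours(k,0,2)[0]:
    if cv2.contourArea(q)>60:
        rc=cv2.minAreaRect(q);b=ray(c,cv2.boxPoints(rc),0.034);print('key',rc,b.round(4).tolist(),ray(c,[rc[0]],.034),np.linalg.norm(b[0]-b[1]),np.linalg.norm(b[1]-b[2]))
cv2.imwrite('pics/crop.png',cv2.resize(im[y0:y1,x0:x1],None,fx=4.4,fy=4.4,interpolation=cv2.INTER_CUBIC)[:,:,::-1])
E
```

```text
key ((466.5177307128906, 288.3448486328125), (41.302574157714844, 9.708232879638672), 6.519801616668701) [[0.4099, -0.1067, 0.034], [0.43, -0.1087, 0.034], [0.4227, -0.1943, 0.034], [0.4026, -0.1922, 0.034]] [[ 0.41630297 -0.15046533  0.034     ]] 0.020183597215795455 0.08590909633260835
```

View pics/crop.png

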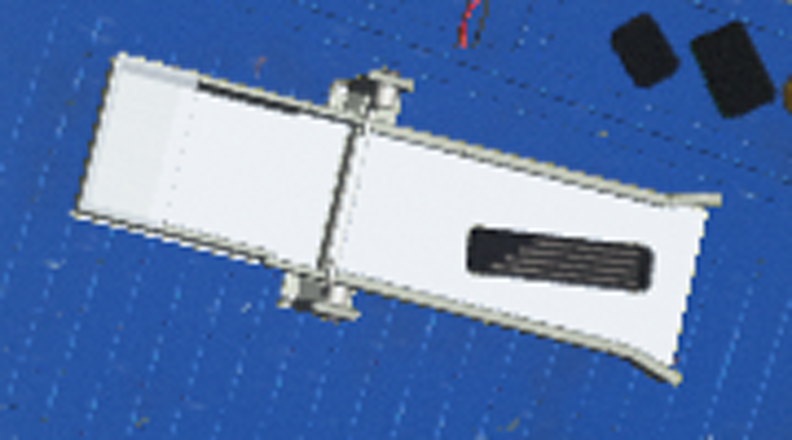

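Run:
```python
import pickle,numpy as np
from h import ray
c=pickle.load(open('top.pkl','rb'))
f=lambda p,z:ray(c,[((p[0]+.5)/4.4-.5+340,(p[1]+.5)/4.4-.5+230)],z)[0]
A=f((708,210),.022);B=f((673,366),.022);C=f((119,55),.053);D=f((76,213),.050)
# rails top outer edges: far rail at near flap / near mouth
E1=f((400,124),.030);E2=f((665,196),.030);F1=f((345,285),.030);F2=f((625,358),.030)
m=(A+B)/2;b=(C+D)/2
print(A,B,C,D,np.linalg.norm(A-B),np.linalg.norm(C-D))
for a in(b-m,E1-E2,F1-F2):print(np.degrees(np.arctan2(a[1],a[0])),np.linalg.norm(a[:2]))
th=np.arctan2((b-m)[1],(b-m)[0]);X=np.array([np.cos(th),np.sin(th)]);Y=np.array([-X[1],X[0]])
o=m[:2]+170*X/1000; o2=b[:2]-.124*X
print('origin',o,o2)
for n,p in(('E1',E1),('E2',E2),('F1',F1),('F2',F2),('keyc',np.array([.4163,-.1505])),('post far',f((372,95),.078)),('post near',f((320,297),.078)),('line1',f((358,128),.036)),('line2',f((325,268),.036))):
    print(n,(p[:2]-o)@X*1000,(p[:2]-o)@Y*1000)
k=np.array([.4099-.4026,-.1067+.1922]);print('key ang',np.degrees(np.arctan2(k[1],k[0])))
```

```text
[ 0.44168211 -0.22468353  0.022     ] [ 0.36706635 -0.20840938  0.022     ] [0.50493708 0.06085575 0.053     ] [0.43062586 0.07898851 0.05      ] 0.07636988817197662 0.07655034569620837
77.51931609181598 0.29340198815100776
76.42036958614675 0.1301562206327314
77.05691394251215 0.13649610738091691
origin [ 0.44111301 -0.05056374] [ 0.44098377 -0.05114762]
E1 -16.21138498346904 -41.3559518056885
E2 -146.34366532329142 -38.859677991753536
F1 -8.522127429914633 39.29921316989979
F2 -145.01378970263184 40.40078485313547
keyc -102.9370116061012 2.6293771136705115
post far 7.017102475639857 -46.21396545563793
post near 8.68416887561104 49.37289469740157
line1 3.6185371659055448 -34.01962812879028
line2 3.410575900909849 34.08262051583814
key ang 85.11991490336831
```

```bash
cat >> h.py <<'E'
TH=np.radians(77.2);O=np.array([.4410,-.0508])
CX=np.array([np.cos(TH),np.sin(TH)]);CY=np.array([-CX[1],CX[0]])
def goal(s,cx,cy,z):
    "shift and turn (tool axes) that brings the TCP to chute (cx,cy) mm, world z m, tool y along chute y"
    from scipy.spatial.transform import Rotation as Ro
    R=np.array(s['ee_rot']);p=np.r_[O+(cx*CX+cy*CY)/1000,z]
    T=np.c_[np.r_[-CX,0],np.r_[CY,0],[0,0,-1]]
    return (R.T@(p-s['tcp_pos'])*1000).round(1),Ro.from_matrix(R.T@T).as_rotvec().round(4)
def chute(p):
    d=np.array(p)[:2]-O;return (d@CX*1000).round(1),(d@CY*1000).round(1),round(p[2]*1000,1)
E
python3 - <<'E'
from station import r
from h import *
s=r.sense();print(goal(s,60,-10,.22),goal(s,-185,2,.16))
E
```

```text
(array([430.2, 450.3,  27.5]), array([ 0.0015, -0.0015,  1.4212])) (array([454.9, 694.2,  88. ]), array([ 0.0015, -0.0015,  1.4212]))
```

>>> move_arm:
  series:
    - {"grip": 0.1, "xyz": [45, 45, 0], "angular": [0, 0, 0.14]}
    - {"grip": 0.1, "xyz": [90, 90, 0], "angular": [0, 0, 0.28]}
    - {"grip": 0.1, "xyz": [130, 135, 0], "angular": [0, 0, 0.42]}
    - {"grip": 0.1, "xyz": [170, 180, 0], "angular": [0, 0, 0.56]}
    - {"grip": 0.1, "xyz": [210, 220, 0], "angular": [0, 0, 0.7]}
    - {"grip": 0.1, "xyz": [250, 265, 0], "angular": [0, 0, 0.84]}
    - {"grip": 0.1, "xyz": [290, 310, 0], "angular": [0, 0, 0.98]}
    - {"grip": 0.1, "xyz": [330, 355, 0], "angular": [0, 0, 1.12]}
    - {"grip": 0.1, "xyz": [370, 400, 0], "angular": [0, 0, 1.26]}
    - {"grip": 0.1, "xyz": [410, 445, 10], "angular": [0, 0, 1.42]}

```text
time_s: 1.1
tcp_pos: [0.4109, 0.1152, 0.2447]
ee_rot: [[-0.216, -0.976, 0.001], [-0.976, 0.216, 0.001], [-0.001, -0.001, -1.0]]
wrist_force: [1.4, 0.4, -0.5]
gripper_width: 0.174
gripper_force: 0.0
```

Run:
```python
from station import r
from h import *
s=r.sense();print(s['time_s'],s['gripper_width'],chute(s['tcp_pos']),goal(s,-185,2,.16))
```

```text
1.1 0.17398610717428295 (np.float64(155.2), np.float64(66.1), np.float64(244.7)) (array([340.6, -61.9,  84.4]), array([-0.0008,  0.0009,  0.0061]))
```

>>> move_arm:
  series:
    - {"grip": 0.1, "xyz": [40, -8, 5], "angular": [0, 0, 0.006]}
    - {"grip": 0.1, "xyz": [80, -16, 10], "angular": [0, 0, 0.006]}
    - {"grip": 0.1, "xyz": [120, -24, 15], "angular": [0, 0, 0.006]}
    - {"grip": 0.1, "xyz": [160, -32, 20], "angular": [0, 0, 0.006]}
    - {"grip": 0.1, "xyz": [200, -40, 30], "angular": [0, 0, 0.006]}
    - {"grip": 0.1, "xyz": [240, -50, 40], "angular": [0, 0, 0.006]}
    - {"grip": 0.1, "xyz": [280, -56, 55], "angular": [0, 0, 0.006]}
    - {"grip": 0.1, "xyz": [320, -62, 70], "angular": [0, 0, 0.006]}
    - {"grip": 0.1, "xyz": [340, -62, 84], "angular": [0, 0, 0.006]}
    - {"grip": 0.1, "xyz": [340, -62, 84], "angular": [0, 0, 0.006]}

```text
time_s: 2.1
tcp_pos: [0.3976, -0.2299, 0.158]
ee_rot: [[-0.221, -0.975, -0.006], [-0.975, 0.221, 0.002], [-0.0, 0.006, -1.0]]
wrist_force: [-0.6, -0.7, -0.1]
gripper_width: 0.097
gripper_force: 0.0
```

Run:
```python
from station import r
from h import *
import pickle
s=r.sense();print(s['time_s'],s['gripper_width'],chute(s['tcp_pos']),goal(s,-170,2,.052))
c=r.capture('wrist');pickle.dump((s,c),open('w.pkl','wb'));cv2.imwrite('pics/w0.png',c['img'][:,:,::-1]);print(c['hand_eye'],c['camera_matrix'])
```

```text
2.1 0.09659618077965429 (np.float64(-184.3), np.float64(2.7), np.float64(158.0)) (array([-14.2,  -1.3, 106. ]), array([0.0057, 0.0002, 0.0006]))
[[ 1.96851158e-03 -9.70025397e-01 -2.42995584e-01  6.60661647e-02]
 [ 9.99997112e-01  1.57444019e-03  1.81591334e-03 -4.39059684e-04]
 [-1.37890005e-03 -2.42998456e-01  9.70025695e-01 -1.37725125e-01]
 [ 0.00000000e+00  0.00000000e+00  0.00000000e+00  1.00000000e+00]] [[414.15060934   0.         314.55596446]
 [  0.         414.15060934 235.25431413]
 [  0.           0.           1.        ]]
```

View pics/w0.png

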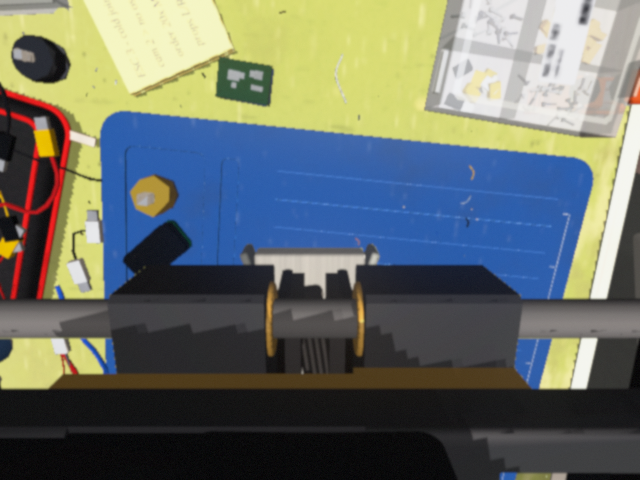

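The wrist view looks over the mouth: the rail ends are at about (248,248) and (373,247). Cast onto their height, that edge lands at chute x ≈ -173 with its middle within 2 mm, which matches the top view. The fingertips are slim, at about (290,275) and (340,275). Descending behind the key set.

>>> move_arm:
  series:
    - {"grip": 0.1, "xyz": [0, -1, 20], "angular": [0.005, 0, 0]}
    - {"grip": 0.1, "xyz": [0, -1, 45], "angular": [0.005, 0, 0]}
    - {"grip": 0.1, "xyz": [0, -1, 70], "angular": [0.005, 0, 0]}
    - {"grip": 0.1, "xyz": [0, -1, 90], "angular": [0.005, 0, 0]}
    - {"grip": 0.1, "xyz": [0, -1, 100], "angular": [0.005, 0, 0]}
    - {"grip": 0.1, "xyz": [0, -1, 105], "angular": [0.005, 0, 0]}
    - {"grip": 0.1, "xyz": [0, -1, 105], "angular": [0.005, 0, 0]}
    - {"grip": 0.1, "xyz": [0, -1, 105], "angular": [0.005, 0, 0]}

```text
time_s: 2.95
tcp_pos: [0.4016, -0.2286, 0.0562]
ee_rot: [[-0.216, -0.976, 0.007], [-0.976, 0.216, -0.002], [0.0, -0.007, -1.0]]
wrist_force: [-0.2, 0.0, -0.3]
gripper_width: 0.098
gripper_force: 0.0
```

Run:
```python
from station import r
from h import *
s=r.sense();print(s['time_s'],chute(s['tcp_pos']),s['wrist_force'],goal(s,2,2,.052))
c=r.capture('scene');cv2.imwrite('pics/s1.png',cv2.resize(c['img'][270:470,250:490],None,fx=3,fy=3)[:,:,::-1])
```

```text
2.95 (np.float64(-182.1), np.float64(-1.0), np.float64(56.2)) [-0.21428038  0.02017312 -0.25291428] (array([-184.1,    1.9,    4.2]), array([-0.007 , -0.0001,  0.0061]))
```

View pics/s1.png

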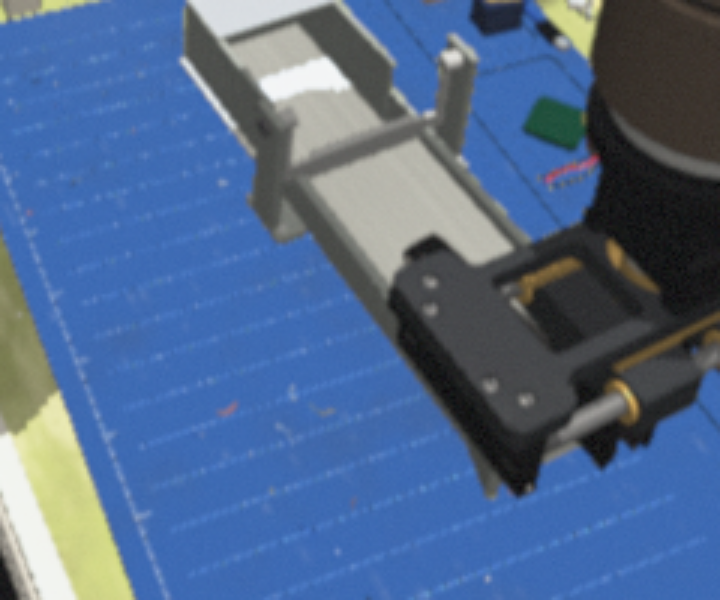

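The scene crop shows the gripper body over the mouth and clear of the chute, with the flap shut at about (360,145). The readings are noisy by about 2 mm, so I'll average several.

```bash
cat >> h.py <<'E'
def avg(r,n=10):
    P=[]
    for _ in range(n):
        s=r.sense();P.append(np.r_[s['tcp_pos'],np.ravel(s['ee_rot'])]);c=r.capture('top')
    P=np.array(P);s=dict(s);m=P.mean(0);s['tcp_pos']=m[:3]
    u,_,v=np.linalg.svd(m[3:].reshape(3,3));s['ee_rot']=u@v
    print('sd mm',P[:,:3].std(0)*1000);return s,c
E
python3 - <<'E'
from station import r
from h import *
s,c=avg(r,12);print(s['time_s'],chute(s['tcp_pos']),goal(s,2,2,.052))
E
```

```text
sd mm [0.28932589 0.02565498 0.33291164]
3.55 (np.float64(-182.3), np.float64(-0.4), np.float64(55.8)) (array([-184.3,    1.5,    3.8]), array([-0.006 ,  0.    ,  0.0054]))
```

>>> move_arm:
  series:
    - {"grip": 0.1, "xyz": [-7, 1.5, 0], "angular": [-0.005, 0, 0.005]}
    - {"grip": 0.1, "xyz": [-14, 1.5, 0], "angular": [-0.005, 0, 0.005]}
    - {"grip": 0.1, "xyz": [-19, 1.5, 2], "angular": [-0.005, 0, 0.005]}
    - {"grip": 0.1, "xyz": [-19, 1.5, 4], "angular": [-0.005, 0, 0.005]}
    - {"grip": 0.1, "xyz": [-19, 1.5, 5], "angular": [-0.005, 0, 0.005]}
    - {"grip": 0.1, "xyz": [-19, 1.5, 5], "angular": [-0.005, 0, 0.005]}
    - {"grip": 0.1, "xyz": [-19, 1.5, 5], "angular": [-0.005, 0, 0.005]}

```text
time_s: 4.3
tcp_pos: [0.4034, -0.2099, 0.0503]
ee_rot: [[-0.221, -0.975, -0.0], [-0.975, 0.221, -0.0], [0.0, 0.0, -1.0]]
wrist_force: [-0.1, 0.3, 0.5]
gripper_width: 0.1
gripper_force: 0.0
```

>>> move_arm:
  series:
    - {"grip": 0.1, "xyz": [0, 0, 1], "angular": [0, 0, 0]}
    - {"grip": 0.1, "xyz": [0, 0, 1], "angular": [0, 0, 0]}
    - {"grip": 0.1, "xyz": [0, 0, 1], "angular": [0, 0, 0]}

```text
time_s: 4.6
tcp_pos: [0.4034, -0.2099, 0.0493]
ee_rot: [[-0.221, -0.975, -0.0], [-0.975, 0.221, 0.0], [-0.0, 0.0, -1.0]]
wrist_force: [1.2, -0.4, 0.2]
gripper_width: 0.097
gripper_force: 0.0
```

>>> move_arm:
  series:
    - {"grip": 0.1, "xyz": [0, 0, -2.5], "angular": [0, 0, 0]}
    - {"grip": 0.1, "xyz": [-4, 0, -2.5], "angular": [0, 0, 0]}
    - {"grip": 0.1, "xyz": [-8, 0, -2.5], "angular": [0, 0, 0]}
    - {"grip": 0.1, "xyz": [-13, 0, -2.5], "angular": [0, 0, 0]}
    - {"grip": 0.1, "xyz": [-18, 0, -2.5], "angular": [0, 0, 0]}
    - {"grip": 0.1, "xyz": [-24, 0, -2.5], "angular": [0, 0, 0]}
    - {"grip": 0.1, "xyz": [-30, 0, -2.5], "angular": [0, 0, 0]}
    - {"grip": 0.1, "xyz": [-36, 0, -2.5], "angular": [0, 0, 0]}
    - {"grip": 0.1, "xyz": [-40, 0, -2.5], "angular": [0, 0, 0]}
    - {"grip": 0.1, "xyz": [-40, 0, -2.5], "angular": [0, 0, 0]}

```text
time_s: 5.6
tcp_pos: [0.4124, -0.1702, 0.0518]
ee_rot: [[-0.22, -0.975, 0.0], [-0.975, 0.22, 0.0], [-0.0, -0.0, -1.0]]
wrist_force: [0.1, -0.2, -0.9]
gripper_width: 0.096
gripper_force: 0.0
```

Run:
```python
from station import r
from h import *
s=r.sense();print(s['time_s'],chute(s['tcp_pos']),s['wrist_force'],goal(s,2,2,.052))
a=cv2.resize(r.capture('scene')['img'][270:430,250:450],(400,320));b=cv2.resize(r.capture('top')['img'][230:330,340:520],(400,222))
cv2.imwrite('pics/s2.png',np.vstack([a,b])[:,:,::-1])
```

```text
5.6 (np.float64(-122.7), np.float64(1.4), np.float64(51.8)) [ 0.14169608 -0.22172434 -0.8756127 ] (array([-124.7,    0.4,   -0.2]), array([-0.    ,  0.0001,  0.0012]))
```

View pics/s2.png

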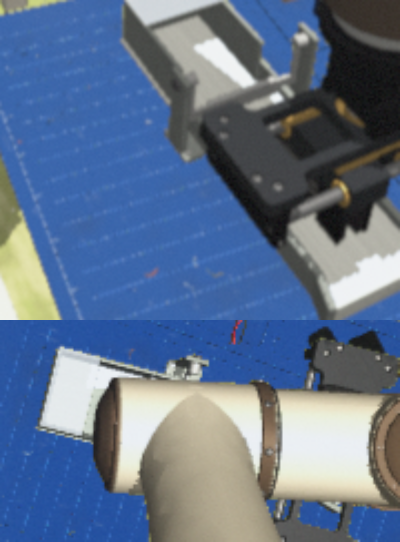

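The gripper body passes above the posts by calculation (h 93 against 74). The wrist force is small and the key set is hidden under the gripper. Carrying on with the push.

>>> move_arm:
  series:
    - {"grip": 0.1, "xyz": [-4, 0, 0], "angular": [0, 0, 0]}
    - {"grip": 0.1, "xyz": [-9, 0, 0], "angular": [0, 0, 0]}
    - {"grip": 0.1, "xyz": [-14, 0, 0], "angular": [0, 0, 0]}
    - {"grip": 0.1, "xyz": [-20, 0, 0], "angular": [0, 0, 0]}
    - {"grip": 0.1, "xyz": [-26, 0, 0], "angular": [0, 0, 0]}
    - {"grip": 0.1, "xyz": [-32, 0, 0], "angular": [0, 0, 0]}
    - {"grip": 0.1, "xyz": [-38, 0, 0], "angular": [0, 0, 0]}
    - {"grip": 0.1, "xyz": [-44, 0, 0], "angular": [0, 0, 0]}
    - {"grip": 0.1, "xyz": [-50, 0, 0], "angular": [0, 0, 0]}
    - {"grip": 0.1, "xyz": [-54, 0, 0], "angular": [0, 0, 0]}

```text
time_s: 6.7
tcp_pos: [0.4244, -0.1175, 0.0519]
ee_rot: [[-0.221, -0.975, 0.0], [-0.975, 0.221, -0.0], [-0.0, -0.0, -1.0]]
wrist_force: [0.2, -0.8, 0.2]
gripper_width: 0.099
gripper_force: 0.3
```

Run:
```python
from station import r
from h import *
s=r.sense();print(s['time_s'],chute(s['tcp_pos']),s['wrist_force'],goal(s,2,2,.052))
a=cv2.resize(r.capture('scene')['img'][240:400,270:470],(600,480))
cv2.imwrite('pics/s3.png',a[:,:,::-1])
```

```text
6.7 (np.float64(-68.8), np.float64(1.4), np.float64(51.9)) [ 0.1741984  -0.79399329  0.19883592] (array([-70.8,   0.5,  -0.1]), array([-0.0001,  0.    ,  0.0008]))
```

View pics/s3.png

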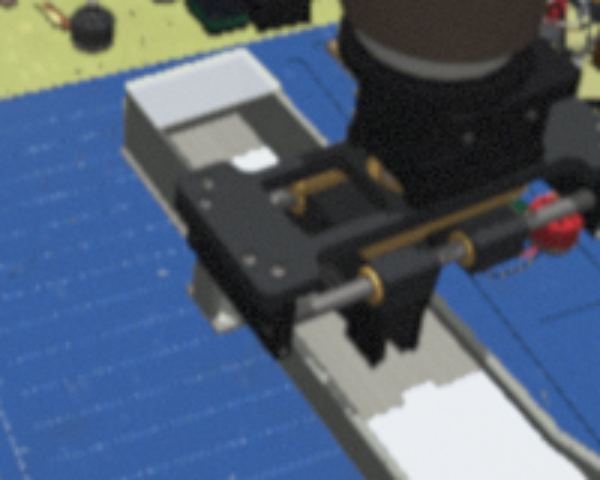

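The scene shows the fingertips on the apron at about (380,350), with nothing left behind them in the lane, so the key set is ahead. Pushing the rest of the way.

>>> move_arm:
  series:
    - {"grip": 0.1, "xyz": [-4, 0, 0], "angular": [0, 0, 0]}
    - {"grip": 0.1, "xyz": [-9, 0, 0], "angular": [0, 0, 0]}
    - {"grip": 0.1, "xyz": [-14, 0, 0], "angular": [0, 0, 0]}
    - {"grip": 0.1, "xyz": [-20, 0, 0], "angular": [0, 0, 0]}
    - {"grip": 0.1, "xyz": [-26, 0, 0], "angular": [0, 0, 0]}
    - {"grip": 0.1, "xyz": [-32, 0, 0], "angular": [0, 0, 0]}
    - {"grip": 0.1, "xyz": [-38, 0, 0], "angular": [0, 0, 0]}
    - {"grip": 0.1, "xyz": [-44, 0, 0], "angular": [0, 0, 0]}
    - {"grip": 0.1, "xyz": [-49, 0, 0], "angular": [0, 0, 0]}
    - {"grip": 0.1, "xyz": [-54, 0, 0], "angular": [0, 0, 0]}

```text
time_s: 7.75
tcp_pos: [0.4362, -0.0649, 0.0518]
ee_rot: [[-0.221, -0.975, -0.0], [-0.975, 0.221, 0.0], [0.0, 0.0, -1.0]]
wrist_force: [0.5, -0.3, -0.3]
gripper_width: 0.105
gripper_force: 0.2
```

>>> move_arm:
  series:
    - {"grip": 0.1, "xyz": [-4, 0, 0], "angular": [0, 0, 0]}
    - {"grip": 0.1, "xyz": [-8, 0, 0], "angular": [0, 0, 0]}
    - {"grip": 0.1, "xyz": [-12, 0, 0], "angular": [0, 0, 0]}
    - {"grip": 0.1, "xyz": [-16, 0, 0], "angular": [0, 0, 0]}
    - {"grip": 0.1, "xyz": [-18, 0, 0], "angular": [0, 0, 0]}
    - {"grip": 0.1, "xyz": [-18, 0, 0], "angular": [0, 0, 0]}
    - {"grip": 0.1, "xyz": [-18, 0, 0], "angular": [0, 0, 0]}

```text
time_s: 8.45
tcp_pos: [0.4402, -0.0478, 0.0518]
ee_rot: [[-0.221, -0.975, 0.0], [-0.975, 0.221, 0.0], [-0.0, -0.0, -1.0]]
wrist_force: [0.1, 0.1, -0.5]
gripper_width: 0.098
gripper_force: 0.1
```

Run:
```python
from station import r
from h import *
s=r.sense();print(s['time_s'],chute(s['tcp_pos']),s['wrist_force'])
a=cv2.resize(r.capture('scene')['img'][240:400,270:470],(400,320));b=cv2.resize(r.capture('wrist')['img'],(400,280))
cv2.imwrite('pics/s4.png',np.vstack([a,b])[:,:,::-1])
```

```text
8.45 (np.float64(2.7), np.float64(1.5), np.float64(51.8)) [ 0.10056478  0.06672536 -0.49374142]
```

View pics/s4.png

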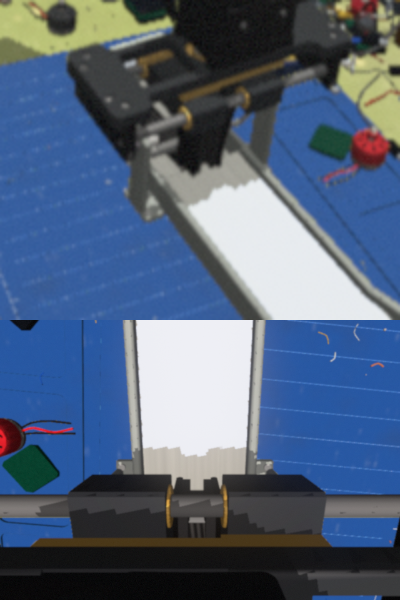

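The lane behind the fingers is empty and forces are near zero. I'll push 5 mm more for margin, then draw straight back.

>>> move_arm:
  series:
    - {"grip": 0.1, "xyz": [-3, 0, 0], "angular": [0, 0, 0]}
    - {"grip": 0.1, "xyz": [-5, 0, 0], "angular": [0, 0, 0]}
    - {"grip": 0.1, "xyz": [-5, 0, 0], "angular": [0, 0, 0]}
    - {"grip": 0.1, "xyz": [-2, 0, 0], "angular": [0, 0, 0]}
    - {"grip": 0.1, "xyz": [3, 0, 0], "angular": [0, 0, 0]}
    - {"grip": 0.1, "xyz": [9, 0, 0], "angular": [0, 0, 0]}
    - {"grip": 0.1, "xyz": [15, 0, 0], "angular": [0, 0, 0]}
    - {"grip": 0.1, "xyz": [22, 0, 0], "angular": [0, 0, 0]}
    - {"grip": 0.1, "xyz": [32, 0, 0], "angular": [0, 0, 0]}
    - {"grip": 0.1, "xyz": [45, 0, 0], "angular": [0, 0, 0]}

```text
time_s: 9.55
tcp_pos: [0.43, -0.0925, 0.0519]
ee_rot: [[-0.221, -0.975, 0.0], [-0.975, 0.221, -0.0], [-0.0, -0.0, -1.0]]
wrist_force: [-0.7, -0.3, -0.6]
gripper_width: 0.1
gripper_force: 0.0
```

>>> move_arm:
  series:
    - {"grip": 0.1, "xyz": [20, 0, 0], "angular": [0, 0, 0]}
    - {"grip": 0.1, "xyz": [45, 0, 0], "angular": [0, 0, 0]}
    - {"grip": 0.1, "xyz": [75, 0, -10], "angular": [0, 0, 0]}
    - {"grip": 0.1, "xyz": [105, 0, -40], "angular": [0, 0, 0]}
    - {"grip": 0.1, "xyz": [135, 0, -80], "angular": [0, 0, 0]}
    - {"grip": 0.1, "xyz": [165, 0, -120], "angular": [0, 0, 0]}
    - {"grip": 0.1, "xyz": [200, 0, -140], "angular": [0, 0, 0]}
    - {"grip": 0.1, "xyz": [230, 0, -150], "angular": [0, 0, 0]}
    - {"grip": 0.1, "xyz": [230, 0, -150], "angular": [0, 0, 0]}
    - {"grip": 0.1, "xyz": [230, 0, -150], "angular": [0, 0, 0]}

```text
time_s: 10.55
tcp_pos: [0.3782, -0.3168, 0.2015]
ee_rot: [[-0.224, -0.975, -0.0], [-0.975, 0.224, 0.001], [-0.001, 0.0, -1.0]]
wrist_force: [0.4, 0.7, -0.4]
gripper_width: 0.102
gripper_force: 0.0
```

Run:
```python
from station import r
from h import *
s=r.sense();print(s['time_s'],chute(s['tcp_pos']),s['wrist_force'])
a=cv2.resize(r.capture('scene')['img'][240:400,270:470],(400,320));b=cv2.resize(r.capture('top')['img'][230:330,340:520],(400,222))
cv2.imwrite('pics/s5.png',np.vstack([a,b])[:,:,::-1])
```

```text
10.55 (np.float64(-273.3), np.float64(2.3), np.float64(201.5)) [ 0.35356892  0.65073614 -0.38280067]
```

View pics/s5.png

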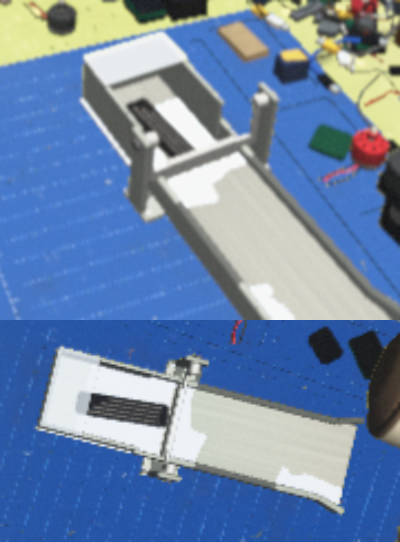

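The key set lies in the bay (top view, about (125,410)), the flap hangs shut and the arm is clear. I'll check by measurement that it lies flat past the lip.

Run:
```python
from station import r
from h import *
s=r.sense();c=r.capture('top');im=c['img']
v=im.max(2);k=(v<80).astype(np.uint8);m=np.zeros_like(k);m[260:285,370:417]=1;k&=m
q=max(cv2.findContours(k,0,1)[0],key=cv2.contourArea);P=ray(c,q.reshape(-1,2),.018)
C=np.array([chute(p)[:2] for p in P]);rc=cv2.minAreaRect(C.astype(np.float32));print(rc,C.min(0),C.max(0))
z=im[250:300,355:430];cv2.imwrite('pics/f.png',cv2.resize(z,None,fx=8,fy=8,interpolation=cv2.INTER_CUBIC)[:,:,::-1])
```

```text
((42.45232391357422, -0.12478446960449219), (77.50389862060547, 20.164701461791992), 5.355825901031494) [  3.5 -12.6] [81.1 13. ]
```

View pics/f.png

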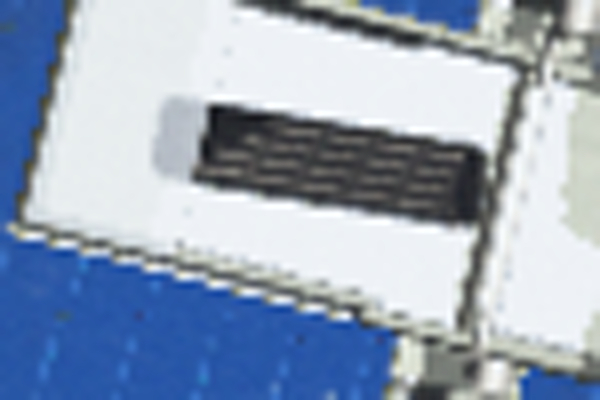

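The bar runs from just past the lip (x ≈ 4 mm) to under the hood. The fingers reached x ≈ 17, so its rear end must have dropped below them. Last check: compare the flap's pixels with the first picture.

Run:
```python
from station import r
from h import *
import pickle
a=pickle.load(open('scene.pkl','rb'));c=r.capture('scene')
R=np.array(c['rvec']);t=np.array(c['tvec'])
def px(cx,cy,h):
    w=np.r_[O+(cx*CX+cy*CY)/1000,(h+4)/1000];return cv2.projectPoints(w.reshape(1,3),R,t,np.array(c['camera_matrix']),None)[0].ravel()
import cv2
gs=[cv2.cvtColor(x['img'],cv2.COLOR_RGB2GRAY).astype(np.float32) for x in(a,c)]
for cy in(-25,0,25):
    # vertical brightness profile through the blade; edges must be unchanged if shut
    L=[px(-1.5,cy,h) for h in range(10,60,3)]
    for g in gs: print(cy,[int(cv2.getRectSubPix(g,(3,3),tuple(map(float,p))).mean()) for p in L])
print(r.sense()['time_s'])
```

```text
-25 [237, 237, 234, 214, 166, 117, 93, 94, 122, 166, 178, 158, 147, 128, 103, 93, 91]
-25 [236, 245, 246, 236, 196, 144, 117, 117, 149, 198, 217, 196, 182, 158, 127, 115, 114]
0 [237, 237, 234, 218, 173, 122, 95, 97, 122, 171, 209, 227, 235, 237, 236, 221, 176]
0 [246, 247, 247, 239, 202, 150, 118, 120, 150, 202, 236, 244, 246, 247, 247, 239, 202]
25 [212, 228, 235, 220, 173, 119, 95, 98, 126, 174, 211, 229, 235, 237, 237, 237, 237]
25 [237, 244, 247, 240, 205, 150, 118, 119, 152, 203, 214, 157, 96, 80, 85, 88, 90]
10.75
```

The blade's edges sit at the same heights as in the first picture at all three points (only the lighting changed), so the flap is fully shut.

```bash
python3 -c "
from station import r
print(r.finish_job())"
```

```text
the job is handed in; nothing more can be done
None
```

The job is handed in: I pushed the hex key set off the lip, it lies flat in the bay by my measurements, the flap hangs shut behind it, and the arm was clear at about 11 s (no verdict came back).

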